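Hold the sanding block flush on a sloped panel

ROBOT

A 6-joint arm with a two-finger parallel gripper is mounted at the origin on a cart in front of the work surface, level with it; the furniture and walls round the work are solid. World frame = base frame: x ahead of the robot, y to its left, z up, the work surface at z = 0. Lengths are in m, angles in rad, forces in N, time in s.
With the tool pointing down it reaches from about 0.225 to 0.725 m from the base axis. Payload 3.1 kg.
Tool frame: the origin (TCP) lies midway between the tips of the shut fingers; the grasp point (between the pads) lies 19 mm behind it; z points along the fingers, y is the line along which they close (so a half turn about z gives the same grasp; the last joint's range is limited). The gripper opens to 85 mm and grips with 20 to 120 N. Pads are 22 mm wide; open, the fingers measure 114 mm over their backs; the gripper's body (76 mm by 85 mm) begins 54 mm behind the grasp point. The pads swing forward as they close: fully open they stand 13 mm farther back than shut.
Start: joints at [1.145, 0.048, 0.099, 1.622, 0, 1.443], TCP at [0.154, 0.502, 0.231] pointing down, gripper open.
Joint ranges: [-2.91, 2.91], [-0.99, 1.94], [-1.21, 1.42], [-2.12, 2.29], [-1.49, 1.47], [-3.14, 3.14]. Speed limits (rad/s): [2.79, 2.79, 3.14, 3.14, 3.14, 3.14].

INTERFACE

Orientations are given as a rotation vector (axis times angle).
In Python, from rig import manip gives the robot as it stands.
- The arm moves only by the tool move_arm, never from a script. Its argument "steps" is a list of rows, each an object with "slide": the shift along the tool's x, y, z in m, a list of three; "turn": the turn about the tool's z in rad; "gripper": the opening, from 0 (shut) to 1 (fully open). A call has 1 to 5 rows; each row shifts and turns the commanded pose from where the row before left it, along the tool's axes as they then stand; what a row does not reach is not made up. A row lasts 1/12 s, in which the tool goes at most 41.7 mm and 7.16 degrees, less where a joint would pass 70% of its speed; a pose out of reach is approached as far as the arm can. A call with a gripper value outside its range is refused whole. The fingers move at their own pace and stop on an object; "grip_force" is the grip in N (left out, the last holds). Time passes only in rows, so rows that do not move let the fingers close. It gives the time, the measured TCP pose, the force, the opening and the grip force at its end, in the units of the state.
- manip.sense(): the state, without advancing time (a new reading comes with each control period).
- manip.read_camera(name): name is "scene" or "side" or "wrist"; returns (picture, depth): 400x640x3 uint8, red, green, blue; 400x640 float32, m along the optical axis (not along the pixel's ray), 0 where there is no reading.
- manip.camera_info(name): a dict with "fx", "fy", "cx", "cy" (pixels), "T" (4x4, takes a point from camera to world coordinates). Camera axes: x right, y up, looking along -z (the intrinsics and any distortion apply to the point x, -y, -z); pixel columns grow to the right and rows downward; lengths in m; the calibration is good to about 2 mm. A picture is of the moment at which its call begins: read the wrist's pose just before it. camera_info takes no time and is no camera call; for the wrist camera it gives the pose at the moment of the call.
- manip.job_done(): hands the job in; it is judged then, once.
Trained networks look in the newest picture that a camera, given by its name, has taken for a name from the list of things; names that differ only in an ending like _2 or _b are one class to them, and where a whole thing is asked for, a point or a joint stands for the part that bears it (a point fixed in the world has none). Each returns a list of dicts, best first, with "confidence" (0 to 1); they miss things now and then, are a little off and sometimes report something else, mostly with a low value. They report only what shows in the picture. A call takes as long as a camera call. They do not tell look-alikes from the thing itself.
- manip.find_in(camera, query): "position" ([column, row] in pixels, amid what is visible of it).
- manip.outline_of(camera, query): "pixels" (400x640 bool, what is visible of it) and "position" ([column, row] in pixels, amid what is visible of it).
The state is a dict: "clock": time; "joints": joint angles; "qvel": joint speeds; "effort": joint torques, N m; "tcp_pos": TCP position; "tcp_rot": TCP orientation; "force": force on the tool from outside, world axes, zero at the start; "torque": the same for the moment, N m; "width": finger opening in m; "gripper_force": force on a finger pad.
Only numpy, scipy, OpenCV 4.12 (cv2) and the standard library are available. Lean on these libraries where they do the work, as an engineer would, in place of code of your own. Each camera call takes 0.05 s, during which the arm holds its last target. There are 200 camera calls.

TASK

Get the sanding block ready to bevel the plywood panel on the angle table: pick the block up from the bench, tilt it to the slope of the panel and lay its whole grit face flush on the middle of the panel, its length running up and down the slope. Finish while still gripping the block there and pressing it gently but definitely against the panel, about 5 to 15 N; do not let go. Leave the brass bushing, the multimeter and the servo where they are.

Things in the scene. Friction and masses are not known exactly. Their poses are not given: they have to be found in the camera images.
- sanding_block: Pale balsa sanding block, brown grit sheet on one face, 51 x 121 x 37 mm (own x, y, z), lying grit face down on the bench. Origin: centre of the bare wooden face, on top at the start; own z points from there through the block to the grit face (down at the start), whose centre is at own z = +0.037. Own y runs along its length. Loose, 0.08 to 0.17 kg; grip it across the 51 mm width (own x).
- angle_table: Grey angle table fixed to the bench, on the left or right: base 200 x 130 x 24 mm, aluminium top 184 x 128 mm hinged along its low front edge, tilt locked somewhere between 13 and 29 degrees. The low edge looks roughly towards the robot. Origin: centre of the base underside, on the bench; x points towards the high edge, y along the hinge.
- panel_centre (a point): Centre of the upper face of the plywood panel, 172 mm up the slope x 116 mm across x 6 mm thick, screwed flat on the tilted top of the angle table; nothing sticks up from it. x points up the slope, y across it (level), z out of the face at a right angle. It is rigid and does not give under the push. Its centre is 70 to 100 mm above the bench.
- brass_bushing: Flanged bushing of brass, 32 mm across, 26 mm high, standing on the bench between the two halves of the work area; a bystander. Origin: centre of its underside.
- multimeter: Yellow and black multimeter, 135 x 68 x 46 mm, lying on the left of the bench; a bystander. Origin: centre of its underside.
- servo_1: Small black model servo with a red label, 70 x 80 x 47 mm with its wires, standing on the right of the bench; a bystander. Origin: centre of its underside.
Not all that is in view belongs to the job. What is shaped like the sanding_block but purple is not meant.

How it is judged:
By the outcome, as a careful person would: the job done as asked, in the order asked, and still so for the second after the job is handed in, while the arm keeps its last pose, push and grip.
It also fails if it takes over 35 s, if anything falls off the work surface, if the arm or the gripper's body presses on something with over 40 N, if the wrist force passes 120 N, or if a joint passes its speed limit or range.

## Working session

There is one attempt and no reset: what is moved stays moved. The work goes in short steps, Python scripts to look and compute and a tool call to move; the robot and the scene stay as the last step left them, time stands still between calls to the robot, and variables do not carry over. Pictures are saved under pics/ and viewed, at most 10 in all, crops included, and the job is handed in when it is done.

Besides the shell and the picture viewer there is one more tool, called after "Call:" as name([rows], argument=value, ...), one row to a line, values as JSON. move_arm: Moves the arm, as the interface text tells. Its arguments: {"type":"object","properties":{"steps":{"type":"array","items":{"type":"object","properties":{"slide":{"type":"array","items":{"type":"number"}},"turn":{"type":"number"},"gripper":{"type":"number"}}}},"grip_force":{"type":"number"}},"required":["steps"]}

```bash
mkdir -p pics; cat > h.py <<'E'
from rig import manip
import numpy as np, cv2
def cloud(cam,depth,info=None):
    i=info or manip.camera_info(cam); r,c=np.mgrid[0:400,0:640]
    P=np.stack([(c-i['cx'])/i['fx']*depth,-(r-i['cy'])/i['fy']*depth,-depth],-1)
    return P@i['T'][:3,:3].T+i['T'][:3,3]
def save(n,p): cv2.imwrite('pics/'+n,p[:,:,::-1])
E
python3 - <<'E'
from h import *
i=manip.camera_info('scene');print({k:v for k,v in i.items() if k!='T'})
for cam in ['scene','side']:
    i=manip.camera_info(cam);i['T']=np.array(i['T'])
    p,d=manip.read_camera(cam); save(cam+'0.png',p); W=cloud(cam,d,i)
    for q in ['sanding_block','panel_centre','angle_table','brass_bushing','multimeter','servo_1']:
        for o in manip.outline_of(cam,q)[:3]:
            m=o['pixels']&(d>0); X=W[m]
            if len(X)<10: continue
            print(cam,q,round(o['confidence'],2),np.round(o['position']),m.sum(),np.median(X,0).round(3),np.percentile(X,[3],0).round(3),np.percentile(X,97,0).round(3),p[m].mean(0).round())
print(manip.sense())
E
```

```text
{'fx': 500.4807141996868, 'fy': 500.4807141996868, 'cx': 315.2192749691358, 'cy': 199.71403324310853}
scene sanding_block 0.95 [244. 228.] 853 [0.333 0.096 0.036] [[0.311 0.048 0.005]] [0.367 0.163 0.041] [109.  51. 136.]
scene sanding_block 0.85 [271. 175.] 649 [0.575 0.177 0.036] [[0.53  0.152 0.004]] [0.638 0.218 0.041] [156. 136. 110.]
scene panel_centre 0.74 [385. 203.] 2955 [ 0.578 -0.211  0.086] [[ 0.502 -0.273  0.034]] [ 0.663 -0.144  0.128] [229. 211. 157.]
scene angle_table 0.57 [388. 210.] 3769 [ 0.574 -0.222  0.073] [[ 0.497 -0.28   0.011]] [ 0.663 -0.146  0.127] [198. 185. 143.]
scene brass_bushing 0.43 [296. 223.] 72 [ 0.441 -0.009  0.017] [[ 0.435 -0.017  0.006]] [0.456 0.003 0.029] [190. 176. 130.]
scene multimeter 0.64 [215. 156.] 763 [0.547 0.387 0.031] [[0.493 0.368 0.001]] [0.642 0.431 0.043] [122. 101.  49.]
scene servo_1 0.51 [388. 212.] 3898 [ 0.573 -0.221  0.072] [[ 0.496 -0.28   0.008]] [ 0.664 -0.143  0.127] [196. 183. 142.]
side sanding_block 0.96 [305. 181.] 531 [0.578 0.171 0.026] [[ 0.53   0.149 -0.001]] [0.641 0.22  0.037] [155. 135. 114.]
side sanding_
[... 688 characters left out ...]
[ 0.623 -0.445  0.041] [55. 36. 34.]
{'clock': 0.7, 'joints': array([ 1.14521043e+00,  4.79553216e-02,  9.92600166e-02,  1.62201517e+00,
       -6.85318604e-06,  1.44301765e+00]), 'qvel': array([-0.0001099 ,  0.00016001, -0.00080521, -0.00065515,  0.00025039,
        0.00022844]), 'effort': array([ 7.18580723e-04, -3.38498998e+01,  3.20055020e+01,  6.12208532e-04,
        1.77857635e-05, -1.65778653e-05]), 'tcp_pos': array([0.15405487, 0.50189729, 0.23136496]), 'tcp_rot': array([4.66063263e-01, 3.10679910e+00, 1.26790588e-04]), 'force': array([ 0.51744218, -0.74610177,  0.5211368 ]), 'torque': array([-0.00209342,  0.00273487, -0.0116358 ]), 'gripper_force': 0.0, 'width': 0.08541406792387132}
```

View pics/scene0.png

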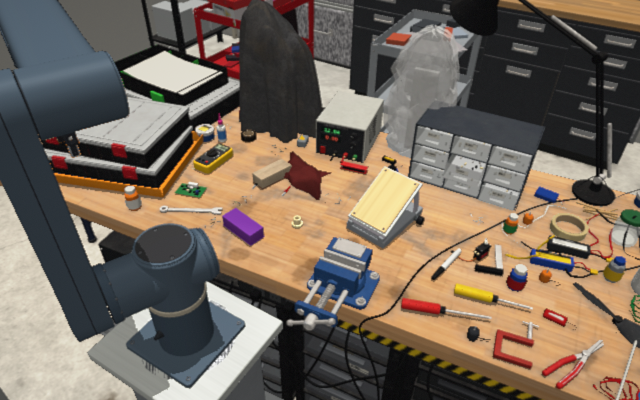

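View pics/side0.png

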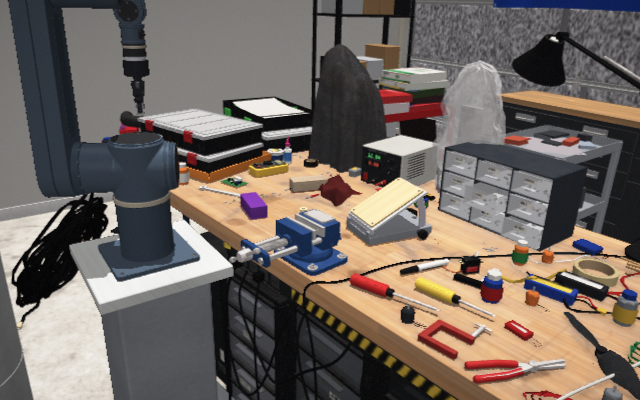

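The scene view shows the pale block at about (271,175) with a red rag just right of it, the purple look-alike at (244,228), the panel at (385,203) and a vise in front at (340,270). The side view agrees.

```bash
cat >> h.py <<'E'
def block(X,zt=0.031):
    t=X[(X[:,2]>zt)&(X[:,2]<0.05)]
    (cx,cy),(w,h),a=cv2.minAreaRect((t[:,:2]*1000).astype(np.float32))
    if w<h: a+=90; w,h=h,w
    return cx,cy,w,h,(a+90)%180-90,np.median(t[:,2])
def panel(X):
    for _ in range(4):
        c=X.mean(0); n=np.linalg.svd(X-c,full_matrices=False)[2][2]; n*=np.sign(n[2]); r=(X-c)@n; X=X[abs(r)<max(2*r.std(),.002)]
    tilt=np.degrees(np.arccos(n[2])); up=np.array([-n[0],-n[1]]); yaw=np.degrees(np.arctan2(up[1],up[0]))
    u=np.array([*(up/np.linalg.norm(up)),0]); u=u-n*(u@n); u/=np.linalg.norm(u); v=np.cross(n,u)
    q=np.stack([(X-c)@u,(X-c)@v],1)*1000; (a,b),(w,h),an=cv2.minAreaRect(q.astype(np.float32))
    return (c+u*a/1000+v*b/1000).round(4),tilt.round(2),yaw.round(2),n.round(3),(w,h,an)
E
python3 - <<'E'
from h import *
for cam in ['scene','side']:
    i=manip.camera_info(cam); p,d=manip.read_camera(cam); W=cloud(cam,d,i)
    for o in manip.outline_of(cam,'sanding_block')[:2]:
        X=W[cv2.erode(o['pixels'].astype(np.uint8),np.ones((2,2)))>0]; print(cam,'block',np.round(block(X),3))
    o=manip.outline_of(cam,'panel_centre')[0]; m=o['pixels']&(d>0); X=W[m]
    for e in (1,3): 
        mm=(cv2.erode(m.astype(np.uint8),np.ones((e,e)))>0)&(p[:,:,0].astype(int)-p[:,:,2]>25); print(cam,panel(W[mm]))
from scipy.spatial.transform import Rotation as R
print(R.from_rotvec(manip.sense()['tcp_rot']).as_matrix().round(3)); print(np.round(manip.camera_info('wrist')['T'],3))
E
```

```text
scene block [3.43852e+02 1.09210e+02 1.23933e+02 5.19560e+01 7.71570e+01 3.80000e-02]
scene block [ 5.89155e+02  1.82555e+02  1.22766e+02  5.23930e+01 -1.62370e+01
  3.80000e-02]
scene (array([ 0.5836, -0.2034,  0.0926]), np.float64(26.53), np.float64(-9.22), array([-0.441,  0.072,  0.895]), (122.04161834716797, 177.83277893066406, 89.95928192138672))
scene (array([ 0.5819, -0.2053,  0.0919]), np.float64(26.57), np.float64(-8.97), array([-0.442,  0.07 ,  0.894]), (174.4604034423828, 117.35128784179688, 0.10391975194215775))
side block [ 5.85098e+02  1.79630e+02  1.12979e+02  4.55380e+01 -1.36320e+01
  3.50000e-02]
side block [3.41493e+02 1.00905e+02 1.15608e+02 4.84080e+01 7.88830e+01 3.50000e-02]
side (array([ 0.5812, -0.2065,  0.0895]), np.float64(26.65), np.float64(-9.06), array([-0.443,  0.071,  0.894]), (122.62297058105469, 174.06837463378906, 89.73834228515625))
side (array([ 0.5795, -0.2091,  0.0888]), np.float64(26.62), np.float64(-9.18), array([-0.442,  0.071,  0.894]), (117.0150375366211, 171.51446533203125, 89.66039276123047))
[[-0.956  0.293  0.   ]
 [ 0.293  0.956  0.   ]
 [-0.     0.    -1.   ]]
[[ 0.293 -0.923 -0.251  0.091]
 [ 0.956  0.283  0.075  0.521]
 [ 0.002 -0.262  0.965  0.375]
 [ 0.     0.     0.     1.   ]]
```

Call:
move_arm([
  {"slide": [-0.034, -0.012, 0], "gripper": 1},
  {"slide": [-0.034, -0.012, 0]},
  {"slide": [-0.034, -0.012, 0]},
  {"slide": [-0.034, -0.012, 0]},
  {"slide": [-0.034, -0.012, 0]},
])

```text
$.steps[0]: bad value
```

Call:
move_arm([
  {"slide": [-0.034, -0.012, 0]},
  {"slide": [-0.034, -0.012, 0]},
  {"slide": [-0.034, -0.012, 0]},
  {"slide": [-0.034, -0.012, 0]},
  {"slide": [-0.034, -0.012, 0]},
])

```text
$.steps[0]: bad value
```

Call:
move_arm([
  {"slide": [-0.034, -0.012, 0]},
  {"slide": [-0.034, -0.012, 0]},
  {"slide": [-0.034, -0.012, 0]},
  {"slide": [-0.034, -0.012, 0.02]},
  {"slide": [-0.034, -0.012, 0.02]},
])

```text
$.steps[0]: bad value
```

Call:
move_arm([
  {"slide": [0, 0, 0]},
  {"slide": [0, 0, 0]},
])

```text
$.steps[0]: bad value
```

```bash
python3 - <<'E'
from h import *
i=manip.camera_info('wrist'); p,d=manip.read_camera('wrist'); save('w1.png',p); W=cloud('wrist',d,i)
for o in manip.outline_of('wrist','sanding_block')[:2]:
    m=o['pixels']&(d>0); print(o['confidence'],o['position'],p[m].mean(0).round(),np.round(block(W[cv2.erode(m.astype(np.uint8),np.ones((3,3)))>0]),3))
print(manip.sense())
E
```

```text
0.56 [103.5, 393.5] [58. 27. 75.] [ 3.36285e+02  1.70950e+02  1.23070e+01  7.39400e+00 -9.40000e+00
  3.60000e-02]
{'clock': 1.1, 'joints': array([ 1.14524874e+00,  4.79856214e-02,  9.91926041e-02,  1.62200707e+00,
       -2.91247840e-05,  1.44300132e+00]), 'qvel': array([ 0.00021787,  0.00012086,  0.00125188, -0.00106218,  0.0010843 ,
       -0.00168919]), 'effort': array([-2.48046545e-04, -3.38655066e+01,  3.20165920e+01,  1.15048966e-03,
       -1.00215073e-04, -3.38178445e-06]), 'tcp_pos': array([0.15403295, 0.50188024, 0.23131533]), 'tcp_rot': array([ 4.65978842e-01,  3.10681485e+00, -1.81763849e-05]), 'force': array([ 0.38280122,  0.34105507, -1.02921969]), 'torque': array([-0.00913316, -0.04050598, -0.01028557]), 'gripper_force': 0.0, 'width': 0.08561001707306067}
```

View pics/w1.png

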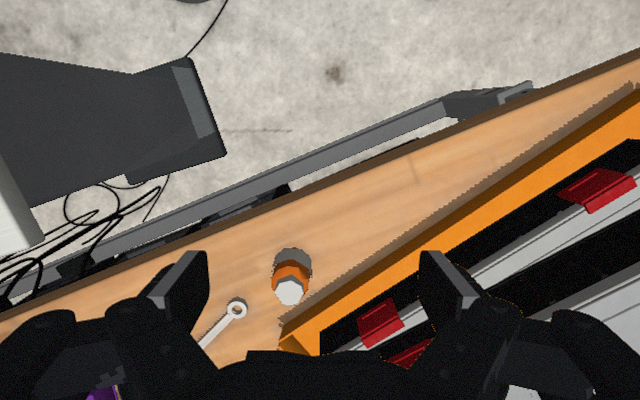

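The moves were refused (every row needs all fields); the wrist picture shows only the start place, with the pads at about (190,280) and (445,280).

Call:
move_arm([
  {"slide": [-0.034, -0.012, 0], "turn": 0, "gripper": 1},
  {"slide": [-0.034, -0.012, 0], "turn": 0, "gripper": 1},
  {"slide": [-0.034, -0.012, 0], "turn": 0, "gripper": 1},
  {"slide": [-0.034, -0.012, 0], "turn": 0, "gripper": 1},
  {"slide": [-0.034, -0.012, 0], "turn": 0, "gripper": 1},
])

```text
clock: 1.52
tcp_pos: [0.3, 0.3936, 0.2314]
tcp_rot: [0.465, 3.107, 0.001]
force: [-0.1, 0.5, 0.0]
width: 0.0856
gripper_force: 0.0
```

Call:
move_arm([
  {"slide": [-0.034, -0.012, 0], "turn": 0, "gripper": 1},
  {"slide": [-0.034, -0.012, 0], "turn": 0, "gripper": 1},
  {"slide": [-0.034, -0.012, 0], "turn": 0, "gripper": 1},
  {"slide": [-0.034, -0.012, 0], "turn": 0, "gripper": 1},
  {"slide": [-0.034, -0.012, 0], "turn": 0, "gripper": 1},
])

```text
clock: 1.93
tcp_pos: [0.4451, 0.2861, 0.2315]
tcp_rot: [0.466, 3.106, 0.001]
force: [-0.2, 0.1, 0.2]
width: 0.0853
gripper_force: 0.0
```

Call:
move_arm([
  {"slide": [-0.034, -0.012, 0], "turn": 0, "gripper": 1},
  {"slide": [-0.034, -0.012, 0], "turn": 0, "gripper": 1},
  {"slide": [-0.034, -0.012, 0.02], "turn": 0, "gripper": 1},
  {"slide": [-0.034, -0.012, 0.02], "turn": 0, "gripper": 1},
  {"slide": [-0.034, -0.012, 0.02], "turn": 0, "gripper": 1},
])

```text
clock: 2.35
tcp_pos: [0.5906, 0.1789, 0.1713]
tcp_rot: [0.466, 3.105, 0.001]
force: [0.2, 0.4, 0.1]
width: 0.0851
gripper_force: 0.0
```

Call:
move_arm([
  {"slide": [0, 0, 0], "turn": 0, "gripper": 1},
  {"slide": [0, 0, 0], "turn": 0, "gripper": 1},
])

```text
clock: 2.52
tcp_pos: [0.5884, 0.1783, 0.1681]
tcp_rot: [-0.47, -3.101, 0.003]
force: [-0.7, -0.1, -0.3]
width: 0.0858
gripper_force: 0.0
```

```bash
python3 - <<'E'
from h import *
i=manip.camera_info('wrist'); p,d=manip.read_camera('wrist'); save('w2.png',p); W=cloud('wrist',d,i)
for o in manip.outline_of('wrist','sanding_block')[:2]:
    m=o['pixels']&(d>0); print(o['confidence'],o['position'],p[m].mean(0).round(),np.round(block(W[cv2.erode(m.astype(np.uint8),np.ones((3,3)))>0]),3))
s=manip.sense();print(s['tcp_pos'],s['tcp_rot'],s['joints'])
E
```

```text
0.77 [325.8, 182.1] [156. 136. 110.] [ 5.89204e+02  1.87828e+02  1.18546e+02  4.81290e+01 -1.59650e+01
  3.80000e-02]
0.46 [6.9, 313.7] [61. 62. 63.] [ 0.  0.  0.  0.  0. nan]
[0.58841893 0.18046639 0.17160439] [-4.66001305e-01 -3.10620723e+00 -6.20233814e-04] [1.88378623e-01 2.80797873e-01 2.42742570e-01 1.53319964e+00
 5.79345795e-04 4.86202604e-01]
  return _methods._mean(a, axis=axis, dtype=dtype,
  ret = ret.dtype.type(ret / rcount)
```

View pics/w2.png

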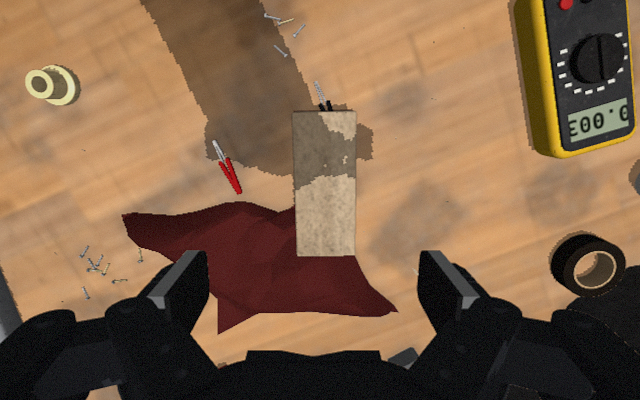

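The wrist view shows the block at (325,182) between the fingers; the red rag covers the bench left of its far half (130–400, 205–330). I check the rag's height.

```bash
python3 - <<'E'
from h import *
i=manip.camera_info('wrist'); p,d=manip.read_camera('wrist'); W=cloud('wrist',d,i)
pi=p.astype(int)
m=(pi[:,:,0]>60)&(pi[:,:,1]<40)&(pi[:,:,0]-pi[:,:,1]>40); 
for r in range(195,320,12): print(r,[ (c,*np.round(W[r,c]*1000).astype(int)) for c in range(230,400,20) if m[r,c]])
t=(W[:,:,2]>.031)&(W[:,:,2]<.045)&(d>0); t[:, :200]=0;t[:,450:]=0; t[260:]=0
print(block(W[t]))
for c in (240,260,285,300,325,350,365,400): print(c,np.round(W[170,c]*1000))
E
```

```text
195 []
207 [(230, np.int64(590), np.int64(101), np.int64(10)), (290, np.int64(607), np.int64(153), np.int64(6))]
219 [(230, np.int64(599), np.int64(100), np.int64(19)), (250, np.int64(605), np.int64(117), np.int64(16))]
231 [(230, np.int64(609), np.int64(97), np.int64(20)), (250, np.int64(615), np.int64(113), np.int64(18)), (270, np.int64(618), np.int64(132), np.int64(24)), (290, np.int64(626), np.int64(148), np.int64(19))]
243 [(230, np.int64(622), np.int64(91), np.int64(16)), (250, np.int64(624), np.int64(111), np.int64(25)), (270, np.int64(630), np.int64(128), np.int64(23)), (290, np.int64(634), np.int64(146), np.int64(26))]
255 [(230, np.int64(633), np.int64(87), np.int64(15)), (250, np.int64(635), np.int64(107), np.int64(24)), (270, np.int64(641), np.int64(124), np.int64(23)), (290, np.int64(642), np.int64(144), np.int64(33)), (310, np.int64(648), np.int64(160), np.int64(30)), (330, np.int64(657), np.int64(176), np.int64(22)), (350, np.int64(672), np.int64(193), np.int64(3))]
267 [(230, np.int64(644), np.int64(83), np.int64(16)), (250, np.int64(647), np.int64(102), np.int64(22))
[... 889 characters left out ...]
(698), np.int64(184), np.int64(21))]
303 [(230, np.int64(684), np.int64(66), np.int64(8)), (250, np.int64(677), np.int64(94), np.int64(32)), (270, np.int64(690), np.int64(107), np.int64(17)), (290, np.int64(698), np.int64(124), np.int64(13)), (310, np.int64(699), np.int64(144), np.int64(22)), (330, np.int64(700), np.int64(163), np.int64(30)), (350, np.int64(706), np.int64(181), np.int64(29))]
315 []
(581.9223022460938, 148.64993286132812, 130.9094696044922, 127.14888000488281, 73.0251235961914, np.float64(0.03787108445542081))
240 [562. 120.   1.]
260 [567. 137.  -0.]
285 [574. 159.   1.]
300 [572. 175.  36.]
325 [578. 194.  36.]
350 [584. 214.  37.]
365 [595. 229.   1.]
400 [605. 259.   0.]
```

Call:
move_arm([
  {"slide": [0.002, 0.008, 0.03], "turn": 0, "gripper": 1},
  {"slide": [0, 0, 0.04], "turn": 0, "gripper": 1},
  {"slide": [0, 0, 0.04], "turn": 0, "gripper": 1},
  {"slide": [0, 0, 0.03], "turn": 0, "gripper": 1},
  {"slide": [0, 0, 0.015], "turn": 0, "gripper": 1},
])

```text
clock: 3.08
tcp_pos: [0.5855, 0.1894, 0.0128]
tcp_rot: [-0.461, -3.102, 0.003]
force: [-1.4, -0.4, -0.4]
width: 0.0854
gripper_force: 0.0
```

Call:
move_arm([
  {"slide": [0, 0, 0.008], "turn": 0, "gripper": 1},
  {"slide": [0, 0, 0], "turn": 0, "gripper": 1},
  {"slide": [0, 0, 0], "turn": 0, "gripper": 1},
])

```text
clock: 3.33
tcp_pos: [0.59, 0.1894, 0.0103]
tcp_rot: [0.464, 3.105, 0.002]
force: [0.5, -0.0, 1.4]
width: 0.0854
gripper_force: 0.0
```

Call:
move_arm([
  {"slide": [0, 0, 0.005], "turn": 0, "gripper": 1},
  {"slide": [0, 0, 0], "turn": 0, "gripper": 1},
  {"slide": [0, 0, 0], "turn": 0, "gripper": 0},
  {"slide": [0, 0, 0], "turn": 0, "gripper": 0},
  {"slide": [0, 0, 0], "turn": 0, "gripper": 0},
], grip_force=25)

```text
clock: 3.75
tcp_pos: [0.5897, 0.1883, 0.0041]
tcp_rot: [0.466, 3.106, 0.0]
force: [-1.9, -3.8, 1.7]
width: 0.0512
gripper_force: 0.4
```

Call:
move_arm([
  {"slide": [0, 0, 0], "turn": 0, "gripper": 0},
  {"slide": [0, 0, 0], "turn": 0, "gripper": 0},
  {"slide": [0, 0, 0], "turn": 0, "gripper": 0},
  {"slide": [0, 0, 0], "turn": 0, "gripper": 0},
  {"slide": [0, 0, 0], "turn": 0, "gripper": 0},
])

```text
clock: 4.17
tcp_pos: [0.5899, 0.1884, 0.0042]
tcp_rot: [0.466, 3.105, 0.001]
force: [0.8, -0.6, 5.5]
width: 0.0504
gripper_force: 28.2
```

Call:
move_arm([
  {"slide": [0, 0, -0.02], "turn": 0, "gripper": 0},
  {"slide": [0, 0, -0.04], "turn": 0, "gripper": 0},
  {"slide": [0, 0, -0.04], "turn": 0, "gripper": 0},
  {"slide": [0, 0, -0.04], "turn": -0.07, "gripper": 0},
  {"slide": [0, 0, -0.03], "turn": -0.07, "gripper": 0},
])

```text
clock: 4.58
tcp_pos: [0.5892, 0.1884, 0.1755]
tcp_rot: [0.242, 3.131, 0.0]
force: [1.5, 0.8, -0.3]
width: 0.0506
gripper_force: 27.4
```

Call:
move_arm([
  {"slide": [-0.003, -0.02, 0], "turn": 0, "gripper": 0},
  {"slide": [-0.003, -0.034, 0], "turn": 0, "gripper": 0},
  {"slide": [-0.004, -0.034, 0], "turn": 0, "gripper": 0},
  {"slide": [-0.004, -0.034, 0], "turn": 0, "gripper": 0},
  {"slide": [-0.004, -0.034, 0], "turn": 0, "gripper": 0},
])

```text
clock: 5.0
tcp_pos: [0.5814, 0.0304, 0.1717]
tcp_rot: [-0.246, -3.129, 0.0]
force: [0.1, 0.1, -1.5]
width: 0.0512
gripper_force: 27.5
```

Call:
move_arm([
  {"slide": [-0.004, -0.036, 0], "turn": 0, "gripper": 0},
  {"slide": [-0.004, -0.036, 0], "turn": 0, "gripper": 0},
  {"slide": [-0.004, -0.036, 0], "turn": 0, "gripper": 0},
  {"slide": [-0.004, -0.036, 0], "turn": 0, "gripper": 0},
  {"slide": [-0.004, -0.036, 0], "turn": 0, "gripper": 0},
])

```text
clock: 5.42
tcp_pos: [0.5728, -0.1507, 0.1716]
tcp_rot: [-0.247, -3.129, -0.002]
force: [0.2, 0.5, -1.2]
width: 0.0505
gripper_force: 27.5
```

Call:
move_arm([
  {"slide": [-0.003, -0.036, 0], "turn": 0, "gripper": 0},
  {"slide": [0, -0.02, 0], "turn": 0, "gripper": 0},
  {"slide": [0, 0, 0], "turn": 0, "gripper": 0},
  {"slide": [0, 0, 0], "turn": 0, "gripper": 0},
])

```text
clock: 5.75
tcp_pos: [0.567, -0.2059, 0.1714]
tcp_rot: [-0.252, -3.129, -0.003]
force: [0.4, -0.1, -2.5]
width: 0.051
gripper_force: 27.5
```

```bash
python3 - <<'E'
from h import *
s=manip.sense();print(s['tcp_pos'],s['tcp_rot'],2*np.degrees(np.arctan2(s['tcp_rot'][1],s['tcp_rot'][0])),s['joints'],s['force'],s['torque'])
ims=[]
for cam in ['scene','side','wrist']:
    i=manip.camera_info(cam); p,d=manip.read_camera(cam); ims.append(p); W=cloud(cam,d,i); np.savez(cam+'.npz',W=W,p=p,d=d)
    o=manip.outline_of(cam,'sanding_block')
    for o in o[:2]:
        m=o['pixels']&(d>0); X=W[m]; print(cam,round(o['confidence'],2),o['position'],np.median(X,0).round(3),np.percentile(X,3,0).round(3),np.percentile(X,97,0).round(3))
save('m3.png',np.hstack([cv2.resize(ims[0][120:280,300:460],(400,400)),cv2.resize(ims[1][120:280,300:460],(400,400))]))
save('w3.png',ims[2])
E
```

```text
[ 0.56702342 -0.20593704  0.1714467 ] [-2.51618421e-01 -3.12853791e+00 -2.96452871e-03] -189.1964421713906 [-4.59849623e-01  2.51390511e-01  2.07064710e-01  1.52991163e+00
  6.61020360e-04 -2.99342565e-01] [ 0.4274947  -0.09646887 -2.53074026] [ 0.0265285  -0.03186315  0.00649214]
scene 0.81 [244.2, 224.7] [0.333 0.097 0.036] [0.311 0.048 0.003] [0.368 0.164 0.041]
scene 0.57 [382.3, 178.3] [ 0.53  -0.207  0.204] [ 0.507 -0.229  0.17 ] [ 0.601 -0.18   0.208]
side 0.86 [383.1, 169.2] [ 0.538 -0.224  0.191] [ 0.506 -0.238  0.169] [ 0.618 -0.184  0.204]
side 0.82 [253.2, 208.1] [0.333 0.076 0.031] [0.311 0.046 0.001] [0.369 0.16  0.037]
wrist 0.72 [310.2, 233.2] [ 0.543 -0.2    0.207] [ 0.51  -0.224  0.205] [ 0.587 -0.176  0.208]
```

View pics/m3.png

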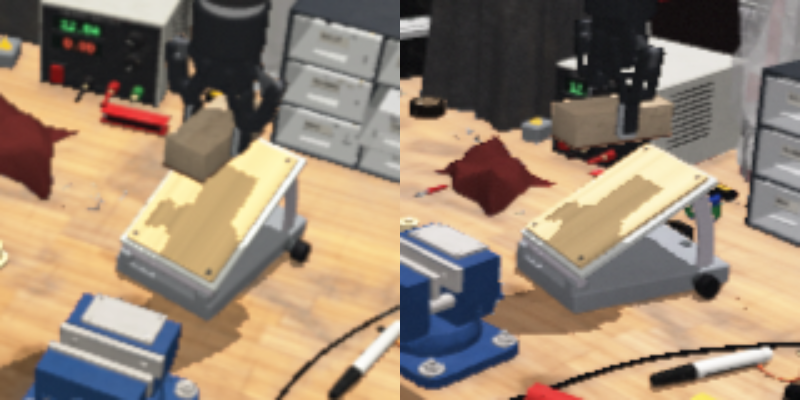

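View pics/w3.png

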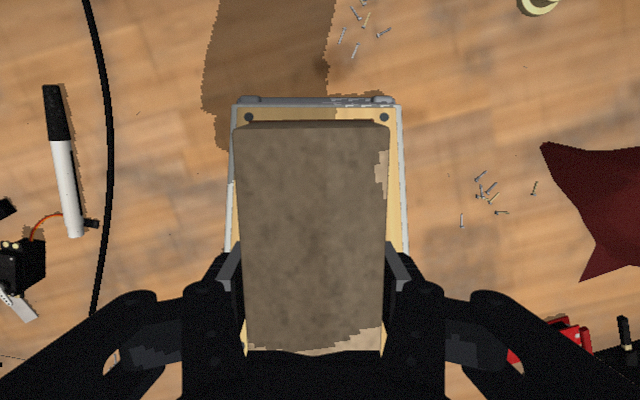

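Both views show the block held level above the panel, centred and aligned with it; the wrist view shows the block (235–388, 125–350) parallel to the panel's edges. Next I go down and let it swing flush about the pads with a light grip.

Call:
move_arm([
  {"slide": [-0.003, 0, 0.02], "turn": 0, "gripper": 0},
  {"slide": [0, 0, 0.02], "turn": 0, "gripper": 0},
  {"slide": [0, 0, 0.01], "turn": 0, "gripper": 0},
  {"slide": [0, 0, 0.003], "turn": 0, "gripper": 0},
  {"slide": [0, 0, 0.003], "turn": 0, "gripper": 0},
], grip_force=20)

```text
clock: 6.47
tcp_pos: [0.5696, -0.2038, 0.1178]
tcp_rot: [-0.245, -3.129, -0.004]
force: [-8.4, 4.1, 7.0]
width: 0.051
gripper_force: 24.5
```

Call:
move_arm([
  {"slide": [0, 0, 0.002], "turn": 0, "gripper": 0},
  {"slide": [0, 0, 0.002], "turn": 0, "gripper": 0},
  {"slide": [0, 0, 0.002], "turn": 0, "gripper": 0},
])

```text
clock: 6.72
tcp_pos: [0.5689, -0.2037, 0.1136]
tcp_rot: [-0.245, -3.128, -0.003]
force: [-9.2, 5.2, 5.7]
width: 0.0506
gripper_force: 24.8
```

Call:
move_arm([
  {"slide": [0, 0, 0.003], "turn": 0, "gripper": 0},
  {"slide": [0, 0, 0.003], "turn": 0, "gripper": 0},
  {"slide": [0, 0, 0.003], "turn": 0, "gripper": 0},
])

```text
clock: 6.97
tcp_pos: [0.5686, -0.2038, 0.1042]
tcp_rot: [-0.245, -3.127, -0.003]
force: [-9.7, 4.4, 5.0]
width: 0.0506
gripper_force: 25.8
```

Call:
move_arm([
  {"slide": [0, 0, 0.003], "turn": 0, "gripper": 0},
  {"slide": [0, 0, 0.002], "turn": 0, "gripper": 0},
  {"slide": [0, 0, 0.002], "turn": 0, "gripper": 0},
])

```text
clock: 7.22
tcp_pos: [0.5689, -0.2039, 0.0969]
tcp_rot: [-0.245, -3.128, -0.003]
force: [-8.1, 4.3, 5.1]
width: 0.0506
gripper_force: 26.8
```

Call:
move_arm([
  {"slide": [0, 0, 0.002], "turn": 0, "gripper": 0},
  {"slide": [0, 0, 0.002], "turn": 0, "gripper": 0},
])

```text
clock: 7.38
tcp_pos: [0.5692, -0.2041, 0.093]
tcp_rot: [-0.246, -3.129, -0.003]
force: [-6.6, 4.3, 4.6]
width: 0.0509
gripper_force: 27.4
```

Call:
move_arm([
  {"slide": [0, 0, 0.001], "turn": 0, "gripper": 0},
  {"slide": [0, 0, 0.001], "turn": 0, "gripper": 0},
])

```text
clock: 7.55
tcp_pos: [0.5695, -0.2041, 0.091]
tcp_rot: [-0.246, -3.129, -0.003]
force: [-7.1, 4.4, 4.6]
width: 0.0504
gripper_force: 27.7
```

```bash
cat >> h.py <<'E'
def check(tag):
    s=manip.sense();print(s['tcp_pos'],s['tcp_rot'],s['force'],s['torque'])
    C=np.array([.581,-.2065,.0905]); ims=[]
    for cam in ['side','scene','wrist']:
        i=manip.camera_info(cam); p,d=manip.read_camera(cam); ims.append(p); W=cloud(cam,d,i)
        for o in manip.outline_of(cam,'sanding_block'):
            m=o['pixels']&(d>0); X=W[m]
            if np.linalg.norm(np.median(X,0)-C)>.12: continue
            print(cam,round(o['confidence'],2),panel(W[cv2.erode(m.astype(np.uint8),np.ones((3,3)))>0]),np.percentile(X,3,0).round(3),np.percentile(X,97,0).round(3))
    save('m%s.png'%tag,np.hstack([cv2.resize(ims[1][120:280,300:460],(400,400)),cv2.resize(ims[0][120:280,300:460],(400,400))])); save('w%s.png'%tag,ims[2])
E
python3 -c "
from h import *
check('4')"
```

```text
[ 0.56951125 -0.20413276  0.09101466] [-2.45683133e-01 -3.12909690e+00 -2.57444618e-03] [-7.07836627  4.35398334  4.61037415] [0.68241395 1.01882941 0.13994717]
side 0.87 (array([ 0.5617, -0.2141,  0.1138]), np.float64(39.09), np.float64(53.46), array([-0.375, -0.507,  0.776]), (52.27312088012695, 117.50288391113281, 36.07850646972656)) [ 0.51  -0.238  0.072] [ 0.614 -0.183  0.131]
scene 0.78 (array([ 0.5482, -0.2041,  0.1173]), np.float64(26.98), np.float64(-6.16), array([-0.451,  0.049,  0.891]), (47.7586669921875, 88.5601806640625, 88.4536361694336)) [ 0.511 -0.227  0.067] [ 0.585 -0.177  0.135]
wrist 0.75 (array([ 0.5466, -0.2008,  0.1172]), np.float64(26.18), np.float64(-8.75), array([-0.436,  0.067,  0.897]), (49.783573150634766, 84.6113510131836, 89.98509979248047)) [ 0.512 -0.225  0.1  ] [ 0.582 -0.177  0.135]
wrist 0.33 (array([ 0.5646, -0.2008,  0.0839]), np.float64(26.99), np.float64(-8.85), array([-0.448,  0.07 ,  0.891]), (116.52552032470703, 135.19778442382812, 89.7740249633789)) [ 0.496 -0.26   0.024] [ 0.611 -0.136  0.104]
```

View pics/m4.png

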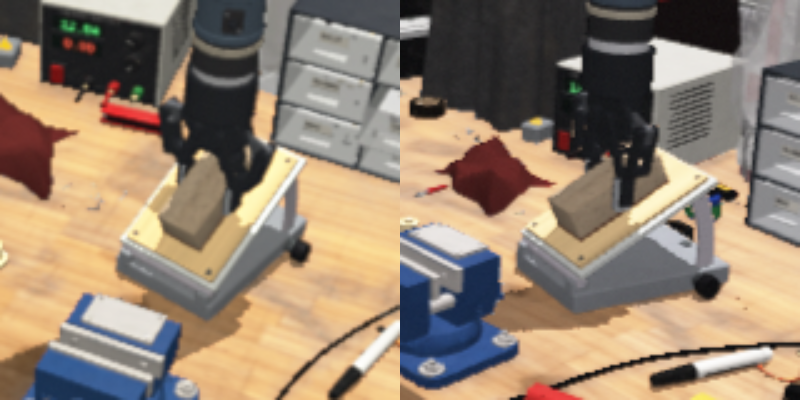

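The block lies at the panel's slope (26.2–27°) on its middle, top about 37 mm above it. Now press in small steps until the force rises.

Call:
move_arm([
  {"slide": [0, 0, 0.001], "turn": 0, "gripper": 0},
  {"slide": [0, 0, 0], "turn": 0, "gripper": 0},
])

```text
clock: 8.02
tcp_pos: [0.5699, -0.2046, 0.0905]
tcp_rot: [-0.246, -3.13, -0.001]
force: [-7.0, 3.5, 4.9]
width: 0.0508
gripper_force: 27.8
```

Call:
move_arm([
  {"slide": [0, 0, 0.001], "turn": 0, "gripper": 0},
  {"slide": [0, 0, 0], "turn": 0, "gripper": 0},
])

```text
clock: 8.18
tcp_pos: [0.5699, -0.2045, 0.0904]
tcp_rot: [-0.246, -3.13, -0.001]
force: [-8.2, 4.5, 7.8]
width: 0.0507
gripper_force: 28.1
```

Call:
move_arm([
  {"slide": [0, 0.0005, 0.001], "turn": 0, "gripper": 0},
  {"slide": [0, 0, 0], "turn": 0, "gripper": 0},
])

```text
clock: 8.35
tcp_pos: [0.5699, -0.2045, 0.0904]
tcp_rot: [-0.247, -3.131, 0.001]
force: [-9.8, 3.2, 10.4]
width: 0.051
gripper_force: 28.6
```

Call:
move_arm([
  {"slide": [0, 0.0005, 0.001], "turn": 0, "gripper": 0},
  {"slide": [0, 0, 0], "turn": 0, "gripper": 0},
])

```text
clock: 8.52
tcp_pos: [0.5699, -0.2046, 0.0904]
tcp_rot: [-0.248, -3.131, 0.002]
force: [-10.9, 2.1, 13.2]
width: 0.0509
gripper_force: 28.9
```

Call:
move_arm([
  {"slide": [0, 0.0005, -0.001], "turn": 0, "gripper": 0},
  {"slide": [0, 0, -0.001], "turn": 0, "gripper": 0},
  {"slide": [0, 0, 0], "turn": 0, "gripper": 0},
  {"slide": [0, 0, 0], "turn": 0, "gripper": 0},
])

```text
clock: 8.85
tcp_pos: [0.5699, -0.2046, 0.0904]
tcp_rot: [-0.248, -3.13, 0.003]
force: [-8.5, -0.1, 6.9]
width: 0.0507
gripper_force: 28.2
```

```bash
python3 - <<'E'
from h import *
check('5')
i=manip.camera_info('wrist'); p,d=manip.read_camera('wrist'); W=cloud('wrist',d,i)
n=np.array([-.445,.07,.893]); n/=np.linalg.norm(n)
o=manip.outline_of('wrist','panel_centre'); print([ (round(a['confidence'],2),panel(W[a['pixels']&(d>0)])) for a in o[:1]])
o=manip.outline_of('wrist','sanding_block')[0]; m=o['pixels']; print(o['position'])
hh=(W-W[a].mean(0) if False else W)@n
for r in range(60,340,20): print(r,[int(round(hh[r,c]*1000)) for c in range(210,420,14)])
E
```

```text
[ 0.56992867 -0.2045731   0.09044615] [-0.24769231 -3.13017464  0.00315452] [-8.46467842 -0.07961591  6.86900561] [0.2271087  1.34909228 0.1500901 ]
side 0.58 (array([ 0.5624, -0.2129,  0.1147]), np.float64(33.67), np.float64(44.98), array([-0.392, -0.392,  0.832]), (53.71652603149414, 117.9601821899414, 42.71240997314453)) [ 0.511 -0.239  0.071] [ 0.618 -0.179  0.135]
scene 0.88 (array([ 0.5485, -0.2042,  0.1168]), np.float64(26.93), np.float64(-8.28), array([-0.448,  0.065,  0.892]), (89.58890533447266, 48.275630950927734, 0.9561294913291931)) [ 0.512 -0.227  0.074] [ 0.587 -0.177  0.135]
wrist 0.63 (array([ 0.5467, -0.2007,  0.1166]), np.float64(26.69), np.float64(-9.05), array([-0.444,  0.071,  0.893]), (84.89591979980469, 49.015159606933594, 0.011018040589988232)) [ 0.512 -0.225  0.099] [ 0.582 -0.177  0.134]
[]
[310.1, 240.4]
60 [-226, -226, -227, -227, -226, -226, -227, -225, -226, -226, -227, -226, -226, -225, -226]
80 [-232, -232, -232, -231, -232, -231, -231, -231, -231, -232, -231, -231, -232, -232, -231]
100 [-197, -197, -197, -196, -197, -197, -198, -197, -197, -196, -19
[... 371 characters left out ...]
-153, -153, -153, -153, -190, -191]
200 [-192, -190, -191, -153, -154, -153, -153, -153, -152, -153, -154, -153, -154, -190, -190]
220 [-189, -191, -191, -153, -154, -153, -154, -153, -153, -153, -153, -154, -154, -191, -192]
240 [-191, -190, -190, -154, -152, -153, -153, -152, -153, -151, -154, -153, -153, -190, -191]
260 [-190, -167, -158, -152, -154, -154, -153, -153, -153, -153, -153, -153, -153, -159, -167]
280 [-142, -145, -151, -152, -153, -152, -154, -153, -154, -153, -153, -154, -153, -145, -145]
300 [-132, -133, -152, -154, -154, -154, -152, -154, -153, -153, -153, -153, -155, -148, -133]
320 [-116, -114, -154, -154, -154, -154, -153, -154, -153, -152, -153, -153, -152, -116, -115]
```

View pics/w5.png

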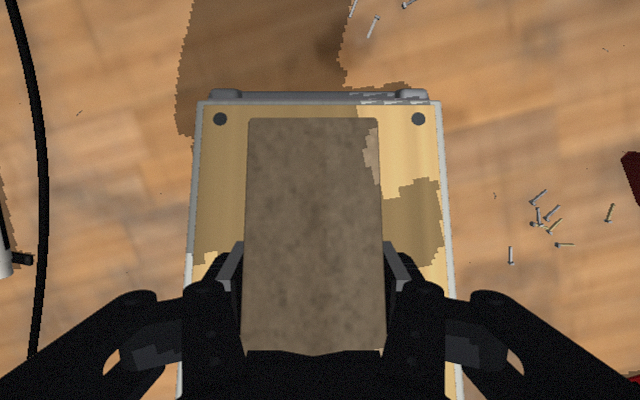

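The wrist view shows the block (245–382, 118–350) centred and parallel on the panel. Its top stands an even 37 mm above the panel with matching tilt, so it is flush, and the normal force is about 10 N. Handing in.

```bash
python3 -c "
from h import *
s=manip.sense();print(s['clock'],s['force'],s['width'],s['gripper_force']);print(manip.job_done())"
```

```text
9.3 [-7.8011159  -0.10270392  6.91484812] 0.050715266608094924 28.168360590934753
the job is handed in; nothing more can be done
None
```

The job is handed in after 9.3 s: the sanding block is still gripped, its grit face flush on the middle of the panel with its length up the slope, pressing at about 10 N, and the arm never went near the bushing, multimeter or servo.

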